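# Crank the keyboard riser up to its top stop

### The job

Pick up the loose hand crank, fit its square socket fully home over the square spindle of the keyboard riser, and wind it gently clockwise by its knob until the keyboard deck has come right up to its top stop; stop there without forcing it. Leave the crank seated on the spindle, and do not disturb the other things on the desk or push on the riser or keyboard.

Things in the scene. Friction and masses are not known exactly. Their poses are not given: they have to be found in the camera images.
- riser: Keyboard riser, fixed to the desk: dark base plate 400 x 150 x 10 mm, white gearbox 110 x 110 mm, top 75 mm above the desk, and behind it (toward riser +x) a grey deck with a black keyboard. Origin: on the vertical spindle axis (gearbox centre), at desk level; z up. Clockwise winding, seen from above, raises the deck 10 mm per turn; 1.5 to 2.1 turns remain at the start, then a hard stop.
- spindle_top (a point): Centre of the flat top of the steel spindle, 110 mm above the desk: 14 mm square, its last 5 mm tapering to 9 mm. It stands out of a collar 48 mm across that ends 88 mm above the desk. The square stands at any angle, not told here (axes as the riser's): feel or look. It turns stiffly (0.3 N m, about 4 N at the knob), stays where left, does not rise or sink.
- deck_top (a point): Point on the top face of the grey deck (170 x 480 x 12 mm), at the middle of its edge nearest the gearbox, 162 mm along riser +x from the spindle axis; axes as the riser's. It rises level with the deck, from 62 to 67.5 mm above the desk at the start to about 83 mm at the top stop. The keyboard stands 22 mm higher than the deck.
- crank: Loose metal hand crank, about 0.25 kg, its centre of mass 16 mm from the hub's axis toward the knob, lying flat left or right of the riser. Origin: centre of the hub's underside; z up. The hub is a dark square block 28 x 28 mm (sides along x and y), 38 mm tall. A flat arm 16 mm wide, 10 mm high, level with the underside, runs along +x to the knob, 80 mm away. Seated, the underside rests on the collar, 88 mm above the desk.
- hub_top (a point): Centre of the top of the crank's hub, 38 mm above its underside; axes as the crank's. In the underside is a square socket 15.6 mm wide and 25 mm deep, its sides parallel to the hub's. It fits the square spindle in any of four quarter turns, within about 0.1 rad and 0.8 mm. Forcing the knob with over 25 N against the stop would harm it.
- crank_knob (a point): Middle of the crank's knob: an upright black cylinder 20 mm across that spins freely on its pin (with 4 degrees of play), so it can be held without turning the wrist. 80 mm along +x from the hub's axis, 35 mm above the hub's underside; the knob reaches from 12 to 58 mm above that underside. Axes as the crank's.
- bottle: Bystander: white dropper bottle, 42 mm across, 142 mm tall, standing on the opposite side of the riser from the crank. Origin: centre of its foot.
- mouse: Bystander: black computer mouse, 105 x 60 x 33 mm. Origin: centre of its underside.
- penpot: Bystander: white ceramic pot, 76 mm across, 100 mm tall. Origin: centre of its foot.
Things that resemble listed ones, but are neither listed nor needed, are in the scene too. Leave any red look-alike of the crank alone.

How it is judged:
By the outcome, as a careful person would: the job done as asked, in the order asked, and still so for the second after the job is handed in, with the robot touching nothing.
It also fails if it takes over 72 s, if anything falls off the work surface, if the arm or the gripper's body presses on something with over 40 N, if the wrist force passes 120 N, or if a joint passes its speed limit or range.

### The arm

A 6-joint arm with a two-finger parallel gripper is mounted at the origin on the work surface. World frame = base frame: x ahead of the robot, y to its left, z up, the work surface at z = 0. Lengths are in mm, angles in rad, forces in N, time in s.
With the tool pointing down it reaches from about 350 to 725 mm from the base axis. Payload 4.3 kg.
Tool frame: the origin (TCP) lies where the fingers leave the gripper's body, on its centre line; the fingertips stand 73 mm ahead of it and the grasp point (between the pads) lies 54 mm ahead of it (env.grasp_offset is the distance from the TCP to the grasp point, in mm); z points along the fingers, y is the direction in which the jaws open and shut (so a half turn about z gives the same grasp; the last joint's range is limited). The gripper opens to 85 mm and grips with 20 to 120 N. Pads are 22 mm wide; open, the fingers measure 114 mm over their backs; the gripper's body (76 mm by 85 mm) begins 54 mm behind the grasp point. The pads swing forward as they close: fully open they stand 13 mm farther back than shut.
Start: joints at [1.142, 0.377, 0.081, 1.274, 0, 1.46], TCP at [180.225, 546.057, 303.929] pointing down, gripper open.
Joint ranges: [-2.72, 2.72], [-0.84, 1.66], [-1.02, 1.22], [-1.77, 2.12], [-1.37, 1.28], [-3.14, 3.14]. Speed limits (rad/s): [2.57, 2.57, 3.14, 3.14, 3.14, 3.14].

### API

Orientations are given as a 3x3 rotation matrix whose columns are the frame's x, y, z axes.
In Python, from bench import env, optics, hand_in gives the robot as it stands. The module is installed in compiled form; this text tells all that it offers.
- The arm moves only by the tool arm_command, never from a script. Its argument "series" is a list that holds one entry, the list of rows, each a list of 5 numbers: the opening, from -1 (shut) to 1 (fully open), so that 0 is half open, then the shift along the world's x, y, z in cm, then the turn about the world's z in degrees. In form: [[[claw, x, y, z, twist], ...]]. A call has 1 to 12 rows; each row shifts and turns the commanded pose from where the row before left it; what a row does not reach is not made up. A row lasts 1/8 s, in which the tool goes at most 62.5 mm and 10.7 degrees, less where a joint would pass 70% of its speed; a pose out of reach is approached as far as the arm can. A call with a gripper value outside its range is refused whole. The fingers move at their own pace and stop on an object; the grip force is fixed at half the most. Time passes only in rows, so rows that do not move let the fingers close. It gives the time, the measured TCP pose, the force and the opening at its end, in the units of the state.
- env.read_state(): the state, without advancing time (a new reading comes with each control period).
- optics.grab_frame(name): name is "scene" or "top"; returns (picture, depth): 420x560x3 uint8, red, green, blue; 420x560 float32, mm along the optical axis (not along the pixel's ray), 0 where there is no reading.
- optics.calibration(name): a dict with "mtx" (3x3 intrinsics, pixels), "cam_to_world" (4x4, takes a point from camera to world coordinates). Camera axes: x right, y up, looking along -z (the intrinsics and any distortion apply to the point x, -y, -z); pixel columns grow to the right and rows downward; lengths in mm; the calibration is good to about 2 mm. A picture is of the moment at which its call begins. calibration takes no time and is no camera call.
- hand_in(): hands the job in, once; it reports no verdict.
The state is a dict: "time": time; "q": joint angles; "joint_vel": joint speeds; "joint_torque": joint torques, N m; "eef_pos": TCP position; "eef_rot": TCP orientation; "wrist_force": force on the tool from outside, world axes, zero at the start; "wrist_torque": the same for the moment, N m; "finger_gap": finger opening in mm.
Only numpy, scipy, OpenCV 4.12 (cv2) and the standard library are available. Lean on these libraries where they do the work, as an engineer would, in place of code of your own. Each camera call takes 0.05 s, during which the arm holds its last target. There are 200 camera calls.

## Working session

There is one attempt and no reset: what is moved stays moved. The work goes in short steps, Python scripts to look and compute and a tool call to move; the robot and the scene stay as the last step left them, time stands still between calls to the robot, and variables do not carry over. Pictures are saved under pics/ and viewed, about 8 in all and at most 12, crops included, and the job is handed in when it is done.

Besides the shell and the picture viewer there is one more tool, called after "Emit:" as name(argument=value, ...), one argument or row to a line, values as JSON. arm_command: Moves the arm, as the interface text tells. Its arguments: {"type":"object","properties":{"series":{"type":"array"}},"required":["series"]}

```bash
mkdir -p pics
cat > h.py <<'E'
import numpy as np, cv2
from bench import env, optics
def grab(name,tag):
    p,d=optics.grab_frame(name); np.savez(f'pics/{tag}.npz',p=p,d=d)
    cv2.imwrite(f'pics/{tag}.png',p[:,:,::-1]); return p,d
def cloud(name,d):
    c=optics.calibration(name);K=c['mtx'];T=c['cam_to_world']
    v,u=np.mgrid[:d.shape[0],:d.shape[1]]
    P=np.stack([(u-K[0,2])/K[0,0]*d,-(v-K[1,2])/K[1,1]*d,-d],-1)
    return P@T[:3,:3].T+T[:3,3]
def crop(p,r0,r1,c0,c1,s,tag):
    cv2.imwrite(f'pics/{tag}.png',cv2.resize(p[r0:r1,c0:c1,::-1],None,fx=s,fy=s,interpolation=cv2.INTER_CUBIC))
E
python3 - <<'E'
from h import *
a,d=grab('top','top0');b,e=grab('scene','sc0')
for n in('top','scene'): print(optics.calibration(n))
cv2.imwrite('pics/both.png',cv2.resize(np.hstack([a,b])[:,:,::-1],(800,300),interpolation=cv2.INTER_AREA))
s=env.read_state();print(s['time'],s['eef_pos'],s['eef_rot'],s['wrist_force'],s['finger_gap'],env.grasp_offset)
E
```

```text
{'mtx': array([[391.43488896,   0.        , 279.7011701 ],
       [  0.        , 391.43488896, 212.86435079],
       [  0.        ,   0.        ,   1.        ]]), 'cam_to_world': array([[ 2.00194241e-02,  9.91762975e-01, -1.26512543e-01,
         3.79171604e+02],
       [-9.99799536e-01,  1.99005781e-02, -2.20337342e-03,
        -1.53652042e+01],
       [ 3.32448559e-04,  1.26531292e-01,  9.91962561e-01,
         1.09506818e+03],
       [ 0.00000000e+00,  0.00000000e+00,  0.00000000e+00,
         1.00000000e+00]])}
{'mtx': array([[390.15150056,   0.        , 278.3670916 ],
       [  0.        , 390.15150056, 207.06019358],
       [  0.        ,   0.        ,   1.        ]]), 'cam_to_world': array([[-2.24283175e-01, -5.12054002e-01,  8.29154845e-01,
         1.57509807e+03],
       [ 9.74481780e-01, -1.25763603e-01,  1.85926805e-01,
         2.31318258e+02],
       [ 9.07293644e-03,  8.49696543e-01,  5.27193955e-01,
         7.82814822e+02],
       [ 0.00000000e+00,  0.00000000e+00,  0.00000000e+00,
         1.00000000e+00]])}
0.1 [180.04137683 545.6220665  303.05749326] [[-9.49604599e-01  3.13449412e-01 -7.55783784e-04]
 [ 3.13450260e-01  9.49603175e-01 -1.65637621e-03]
 [ 1.98504532e-04 -1.80980309e-03 -9.99998343e-01]] [-0.42895535 -0.68812045 -0.12034666] 86.06885641437232 53.900000000000006
```

View pics/top0.png

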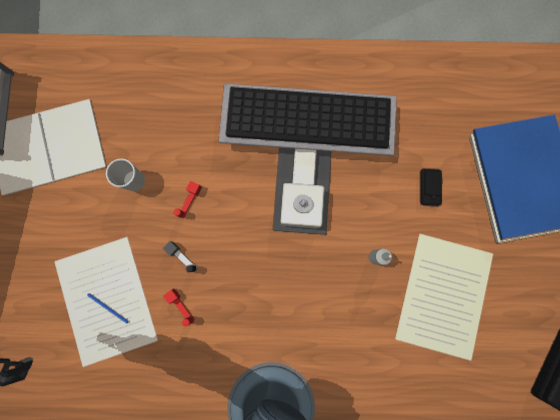

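View pics/sc0.png

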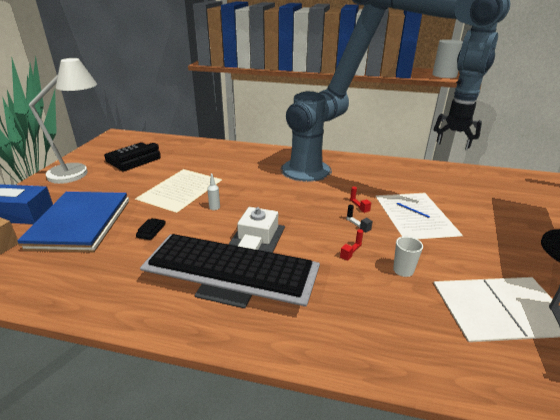

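The top view shows three things that could be the crank: a red one at (188,199), a red one at (179,307), and one with a dark hub, metal arm and black knob at (171,248)-(190,268). I choose the third, since the red ones are look-alikes. The spindle is at (303,204), the bottle at (381,257), the mouse at (431,187) and the pot at (122,174). Next is a close crop plus measurement.

Run:
```python
from h import *
z=np.load('pics/top0.npz');a,d=z['p'],z['d'];W=cloud('top',d)
c1=cv2.resize(a[228:288,150:210],(400,400),interpolation=cv2.INTER_CUBIC)
c2=cv2.resize(a[174:234,273:333],(400,400),interpolation=cv2.INTER_CUBIC)
cv2.imwrite('pics/c0.png',np.hstack([c1,c2])[:,:,::-1])
def reg(n,r0,r1,cc0,cc1,zl,zh):
    w=W[r0:r1,cc0:cc1].reshape(-1,3);m=(w[:,2]>zl)&(w[:,2]<zh);w=w[m]
    R=cv2.minAreaRect(w[:,:2].astype(np.float32))
    print(n,len(w),w.mean(0).round(1),'rect',np.round(R[0],1),np.round(R[1],1),round(R[2],1))
reg('hubtop',235,262,158,184,30,46)
reg('knobtop',255,280,180,205,46,70)
reg('arm',235,280,158,205,5,16)
reg('all crank',235,280,158,205,5,70)
reg('gearbox',170,240,270,335,68,80)
reg('collar',180,228,280,325,83,94)
reg('spindle',180,228,280,325,100,118)
reg('deck',80,160,210,400,58,72)
reg('kb',80,160,210,400,80,95)
for n,r in dict(redA=(178,222,170,206),redB=(285,330,160,200),bottle=(240,275,360,400),pot=(150,200,100,150)).items(): reg(n,*r,8,150)
reg('desk',250,300,220,260,-20,20)
print(W[236:262:2,160:184:2,2].round(0))
print(W[192:216:2,290:316:2,2].round(0))
```

```text
hubtop 119 [413.4 282.1  38.1] rect [413.6 282.2] [28.4 28.3] 48.6
knobtop 48 [361.1 221.4  57.7] rect [360.9 221.4] [15.7 17.4] 0.1
arm 157 [388.2 251.    9.6] rect [388.6 257.7] [107.2 128.7] 1.1
all crank 363 [393.1 256.9  27.2] rect [388.6 257.7] [107.2 128.7] 1.1
gearbox 1409 [533.6 -70.9  75. ] rect [535.1 -71.1] [110.  110.1] 86.9
collar 235 [534.7 -70.7  88.6] rect [535.9 -70.7] [46.3 46.4] 45.4
spindle 33 [534.5 -70.8 108.6] rect [535.3 -70.8] [14.4 13.2] 39.7
deck 2273 [750.6 -80.7  63.7] rect [774.2 -84.4] [479.9 171.6] 86.8
kb 5659 [773.2 -83.9  84.2] rect [773.1 -84.3] [435.7 139.6] 86.9
redA 319 [551.1 241.3  29.9] rect [548.6 246.1] [ 29.8 103. ] 63.6
redB 353 [261.6 253.2  30. ] rect [246.8 267.6] [105.8  63.5] 34.4
bottle 305 [ 401.9 -272.9   82. ] rect [ 403.1 -279.7] [38.4 41.5] 1.2
pot 843 [607.7 409.7  63.5] rect [622.  443.8] [163.2  75.3] 66.2
desk 1996 [345.1  94.7   0.6] rect [345.3  95.1] [134.7 109. ] 1.5
[[-1.000e+00  5.000e+00  1.000e+00  1.000e+00 -2.000e+00 -2.000e+00
   3.000e+00  0.000e+00  4.000e+00  1.000e+00 -2.000e+00 -3.000e+00]
 [ 6.000e+00  2.0
[... 1924 characters left out ...]
9.   87.   88.   91.   74.
    76.]
 [1095.   72.   90.   88.   88.   89.  111.  111.   87.   85.   87.   76.
    74.]
 [  76.   73.   87.   88.   90.  109.  112.  108.  105.   90.   88.   73.
    76.]
 [  75.   79.   88.   90.   87.   90.  109.  105.   86.   85.   89.   79.
    76.]
 [  75.   71.   86.   88.   88.   92.   92.   87.   87.   90.   87.   73.
    77.]
 [  72.   79.   75.   89.   91.   89.   90.   89.   90.   88.   72.   77.
    75.]
 [  73.   72.   78.   83.   85.   91.   87.   90.   88.   83.   79.   73.
    75.]
 [  76.   75.   74.   75.   75.   84.   82.   79.   75.   77.   74.   77.
    77.]
 [  74.   72.   77.   77.   74.   73.   77.   77.   79.   75. 1095.   76.
    77.]]
```

View pics/c0.png

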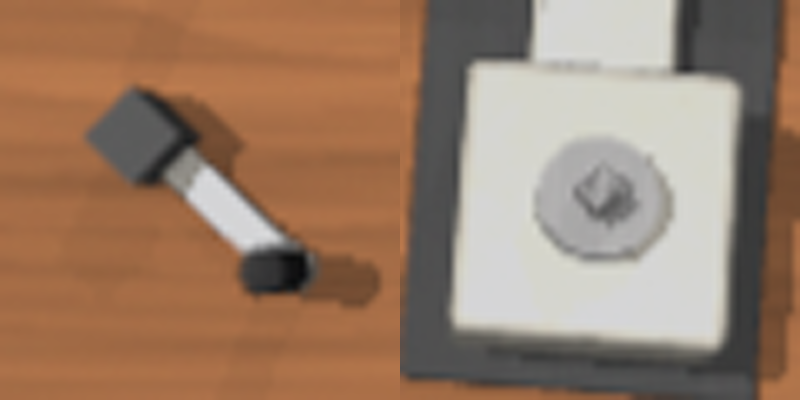

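Pictures viewed so far: 3. The crop confirms the crank: dark square hub at top pixel (171,248), knob (190,268). The hub-knob distance measures 80.2 mm and the hub 28.3 mm square at height 38, all as described. The spindle in the right half looks like a diamond, so I'll average frames to get its angle.

Run:
```python
from h import *
from scipy.optimize import minimize
res={}
for n in('top','scene'):
    P=[];D=[]
    for i in range(12):
        p,d=optics.grab_frame(n);P.append(p.astype(float));d=d.copy();d[(d<300)]=np.nan;D.append(d)
    d=np.nanmedian(D,0);p=np.mean(P,0);np.savez(f'pics/avg_{n}.npz',p=p,d=d)
    W=cloud(n,d)
    m=(np.hypot(W[...,0]-535,W[...,1]+71)<14)&(W[...,2]>92)&(W[...,2]<114)
    r,c=np.where(m);print(n,m.sum(),r.min(),r.max(),c.min(),c.max())
    w=W[m];print(w[w[:,2]>108].mean(0))
    for q,rr,cc in zip(w,r,c):print(rr,cc,q.round(1),p[rr,cc].mean().round())
t=np.load('pics/avg_top.npz')['p'];s=np.load('pics/avg_scene.npz')['p']
a=cv2.resize(t[194:214,294:314].astype(np.uint8),(400,400),interpolation=cv2.INTER_CUBIC)
b=cv2.resize(s[200:220,248:268].astype(np.uint8),(400,400),interpolation=cv2.INTER_CUBIC)
cv2.imwrite('pics/sp.png',np.hstack([a,b])[:,:,::-1])
```

```text
top 37 198 206 299 306
[535.21560219 -71.37241419 110.03034639]
198 303 [544.9 -72.  105.7] 160.0
199 302 [542.1 -69.5 106.9] 143.0
199 303 [541.6 -71.8 110.3] 162.0
200 301 [539.4 -66.9 107.2] 139.0
200 302 [538.8 -69.2 111.4] 142.0
200 303 [539.1 -71.9 109.6] 170.0
200 304 [539.4 -74.5 108.3] 157.0
201 299 [536.9 -61.9 105.6] 161.0
201 300 [536.4 -64.3 109.5] 142.0
201 301 [536.3 -66.8 110.3] 126.0
201 302 [536.2 -69.3 111.1] 153.0
201 303 [536.3 -71.8 111. ] 169.0
201 304 [536.5 -74.4 110.1] 152.0
201 305 [536.8 -77.1 108.3] 145.0
202 299 [535.4 -62.3  99. ] 127.0
202 300 [534.1 -64.4 107.6] 147.0
202 301 [533.8 -66.8 110. ] 141.0
202 302 [533.7 -69.4 110.5] 155.0
202 303 [533.8 -71.9 110.6] 164.0
202 304 [533.9 -74.5 110.1] 141.0
202 305 [533.9 -77.  110.4] 126.0
202 306 [534.7 -79.9 105.5] 130.0
203 300 [532.2 -64.7 103.1] 126.0
203 301 [531.6 -67.  107.5] 150.0
203 302 [531.1 -69.4 110.8] 160.0
203 303 [531.4 -72.  109.6] 163.0
203 304 [531.5 -74.6 109.1] 121.0
203 305 [532.1 -77.3 105.7] 99.0
203 306 [534.1 -80.7  93. ] 111.0
204 301 [529.3 -67.1 105.7] 122.0
204 302 [528.8 -6
[... 600 characters left out ...]
538.4 -65.8 106.6] 149.0
210 255 [535.5 -80.3  98.8] 143.0
210 256 [542.1 -74.9 103.7] 88.0
210 257 [543.2 -71.2 104.9] 95.0
210 258 [542.1 -68.1 104.7] 122.0
210 259 [540.5 -65.2 104.2] 133.0
210 260 [536.5 -63.  102.1] 152.0
211 255 [536.4 -80.1  95.6] 119.0
211 256 [542.3 -74.9 100. ] 89.0
211 257 [545.6 -70.6 102.7] 113.0
211 258 [541.7 -68.3 100.6] 127.0
211 259 [541.3 -65.  100.9] 126.0
211 260 [537.4 -62.8  98.8] 136.0
212 256 [541.7 -75.2  95.6] 91.0
212 257 [545.2 -70.8  98.5] 126.0
212 258 [541.6 -68.4  96.6] 127.0
212 259 [541.2 -65.1  96.9] 126.0
212 260 [537.9 -62.7  95.2] 135.0
213 257 [543.8 -71.2  93.7] 126.0
213 258 [542.5 -68.3  93.3] 127.0
213 259 [541.  -65.3  92.9] 127.0
```

View pics/sp.png

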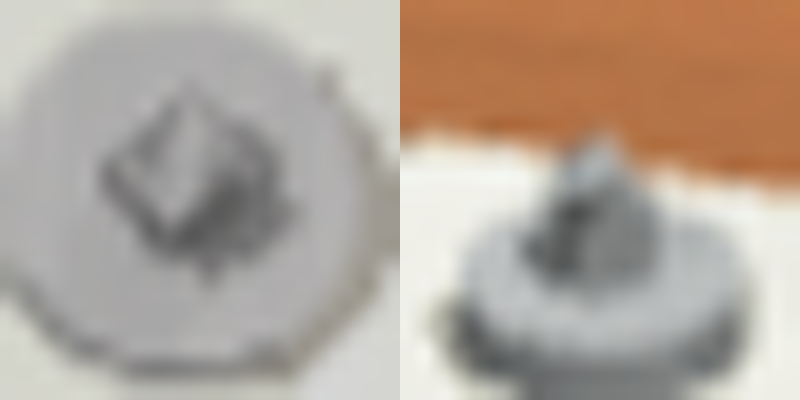

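Picture 4 (spindle zoom): in the top view it is a diamond with corners near (190,85), (105,170) and (205,270) in the crop. The scene view shows one vertical edge facing the camera, slightly left of the middle. So the square is at about 45°; next I fit it numerically.

Run:
```python
from h import *
from scipy.optimize import least_squares
Ws=cloud('scene',np.load('pics/avg_scene.npz')['d']);Wt=cloud('top',np.load('pics/avg_top.npz')['d'])
def sel(W):
    return W[(np.hypot(W[...,0]-535,W[...,1]+71)<14)&(W[...,2]>93)&(W[...,2]<113)]
def half(z): return np.where(z<105,7,7-2.5*(z-105)/5)
def sd(w,cx,cy,th):
    u=(w[:,0]-cx)*np.cos(th)+(w[:,1]-cy)*np.sin(th);v=-(w[:,0]-cx)*np.sin(th)+(w[:,1]-cy)*np.cos(th)
    return np.maximum(abs(u),abs(v))-half(np.clip(w[:,2],0,110))
s=sel(Ws);s=s[s[:,2]<107];t=sel(Wt);t=t[t[:,2]<107.8]
for nm,w in(('scene',s),('top',t)):
    best=[]
    for th in np.radians(range(0,90,5)):
        r=least_squares(lambda p:np.r_[sd(w,p[0],p[1],p[2])],[535.5,-71,th],loss='soft_l1');best.append((r.cost,np.degrees(r.x[2])%90,r.x[:2].round(1)))
    best.sort(key=lambda b:b[0]);print(nm,len(w),best[:3])
w=s
# joint: separate xy bias
r=[]
for th in range(0,90,3):
    q=least_squares(lambda p:np.r_[sd(s,p[0],p[1],np.radians(th)),sd(t,p[2],p[3],np.radians(th))],[535.5,-71]*2,loss='soft_l1');r.append((round(q.cost,1),th,q.x.round(1)))
r.sort(key=lambda b:b[0])
for x in r[:5]:print(x)
# gearbox, crank refine top
for n,z0,z1,c,rad in(('gear',72,78,(535,-71),80),('collar',86,90.5,(535,-71),26),('hub',35,41,(413.5,282),24),('knob',54,61,(361,221),14)):
  for nm,W in(('t',Wt),('s',Ws)):
    k=(np.hypot(W[...,0]-c[0],W[...,1]-c[1])<rad)&(W[...,2]>z0)&(W[...,2]<z1);R=cv2.minAreaRect(W[k][:,:2].astype(np.float32));print(n,nm,k.sum(),np.round(R[0],1),np.round(R[1],1),round(R[2],1),W[k][:,2].mean().round(1))
```

```text
scene 22 [(np.float64(4.106037857475282), np.float64(46.64984481834466), array([535.5, -70.9])), (np.float64(4.106038110843037), np.float64(46.649979328534556), array([535.5, -70.9])), (np.float64(4.106215582809381), np.float64(46.66163025479918), array([535.5, -70.9]))]
top 17 [(np.float64(0.29518489859754626), np.float64(38.30817552523226), array([535.4, -71. ])), (np.float64(0.2951848985975467), np.float64(38.30817552403384), array([535.4, -71. ])), (np.float64(0.2951848985975467), np.float64(38.30817551681952), array([535.4, -71. ]))]
(np.float64(4.6), 39, array([535.6, -71.2, 535.4, -71. ]))
(np.float64(4.8), 36, array([535.7, -71.2, 535.4, -71. ]))
(np.float64(5.0), 42, array([535.5, -71.1, 535.5, -71. ]))
(np.float64(5.8), 33, array([535.9, -71.3, 535.5, -71. ]))
(np.float64(6.0), 45, array([535.4, -70.8, 535.5, -71.1]))
gear t 1372 [535.1 -70.9] [108.  108.4] 86.7 75.3
gear s 435 [536.9 -70.5] [106.1 107. ] 86.3 73.9
collar t 228 [536.  -70.6] [44.9 46.9] 1.0 88.5
collar s 67 [536.7 -71.5] [43. 43.] 16.3 87.1
hub t 116 [413.7 282.4] [27.3 27.8] 49.0 38.5
hub s 43 [415.9 282.7] [27.5 28.9] 49.4 37.0
knob t 43 [360.9 221.8] [15.6 16. ] 1.2 58.6
knob s 15 [364.3 222.9] [14.4 17.8] 5.8 56.5
```

Emit:
arm_command(
  series=[
    [[1,3.0,-4.0,-2,10],[1,3.5,-4.5,-2,10],[1,3.5,-4.5,-2,10],[1,3.5,-4.5,-2,10],[1,3.5,-4.0,-2,10],[1,3.5,-4.0,-1,10],[1,2.8,-0.9,-1,7]],
  ],
)

```text
time: 2.17
eef_pos: [409.2, 286.6, 186.3]
eef_rot: [[-0.678, -0.735, -0.0], [-0.735, 0.678, -0.0], [0.001, 0.0, -1.0]]
wrist_force: [-0.0, 1.5, -0.6]
finger_gap: 85.0
```

Emit:
arm_command(
  series=[
    [[1,0,0,-3.5,0.3],[1,0,0,-3.5,0],[1,0,0,-2.3,0],[1,0,0,-0.9,0],[-0.2,0,0,0,0],[-0.6,0,0,0,0],[-1,0,0,0,0],[-1,0,0,0,0],[-1,0,0,0,0],[-1,0,0,0,0]],
  ],
)

```text
time: 3.42
eef_pos: [410.7, 289.2, 86.6]
eef_rot: [[-0.676, -0.737, 0.005], [-0.737, 0.676, 0.0], [-0.004, -0.004, -1.0]]
wrist_force: [2.1, -2.3, 6.9]
finger_gap: 27.6
```

Run:
```python
from h import *
p,d=grab('top','t1')
s=env.read_state();print(s['time'],s['eef_pos'],s['wrist_force'],s['wrist_torque'],s['finger_gap'],s['joint_vel'].round(3) if hasattr(s['joint_vel'],'round') else s['joint_vel'])
q,_=grab('scene','s1')
a=cv2.resize(p[210:290,130:210],(400,400));b=cv2.resize(q[160:260,310:410],(400,400))
cv2.imwrite('pics/g1.png',np.hstack([a,b])[:,:,::-1])
```

```text
3.475 [410.63768714 289.18432021  86.55587127] [ 1.94176951 -3.09327427  6.67410784] [-0.61007641 -0.45227386  0.09932048] 27.415594174110705 [ 0.    -0.     0.    -0.     0.001  0.001]
```

View pics/g1.png

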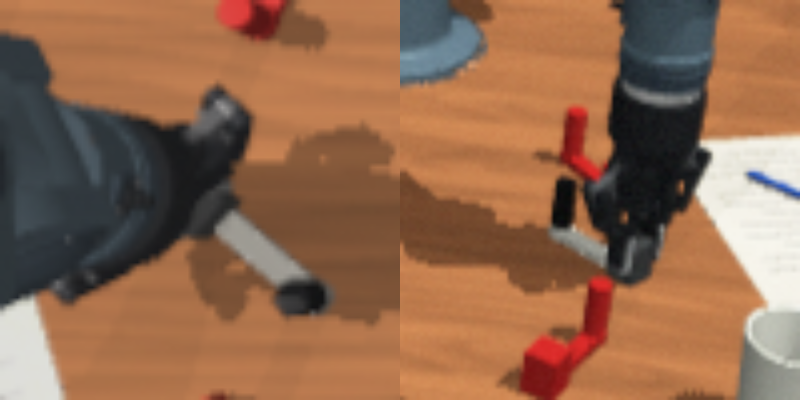

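Picture 5: the hub is held between the pads. The knob stays visible at top pixel (191,269), and both red look-alikes are untouched. Lifting.

Emit:
arm_command(
  series=[
    [[-1,0,0,1,0],[-1,0,0,3,0],[-1,0,0,4,0],[-1,0,0,4,0],[-1,0,0,3,0],[-1,0,0,0,0],[-1,0,0,0,0]],
  ],
)

```text
time: 4.4
eef_pos: [407.5, 288.6, 233.5]
eef_rot: [[-0.675, -0.737, -0.002], [-0.737, 0.675, -0.001], [0.002, 0.001, -1.0]]
wrist_force: [0.2, -0.1, -2.9]
finger_gap: 27.4
```

```bash
cat >> h.py <<'E'
def avg(name,n=6):
    D=[]
    for i in range(n):
        p,d=optics.grab_frame(name);d=d.copy();d[d<300]=np.nan;D.append(d)
    return p,np.nanmedian(D,0)
E
python3 - <<'E'
from h import *
p,d=avg('top');W=cloud('top',d);s=env.read_state();np.savez('pics/t2.npz',p=p,d=d)
e=np.array(s['eef_pos']);R=np.array(s['eef_rot']);print(e,R.round(3).tolist(),s['wrist_force'],s['wrist_torque'],s['finger_gap'])
k=e+80*R[:,0];print('pred knob xy',k)
m=(np.hypot(W[...,0]-k[0],W[...,1]-k[1])<25)&(W[...,2]>e[2]-86-10)&(W[...,2]<e[2])
w=W[m];print(len(w));
zt=np.percentile(w[:,2],90);t=w[w[:,2]>zt-5];RR=cv2.minAreaRect(t[:,:2].astype(np.float32));print('knob top',t.mean(0),RR,len(t))
print('rel tool',R.T@(np.r_[RR[0],t[:,2].mean()]-e))
a=w[w[:,2]<e[2]-65];print('arm',a.mean(0),len(a))
E
```

```text
[407.79850553 288.57031396 233.58033349] [[-0.675, -0.737, -0.002], [-0.737, 0.675, -0.001], [0.002, 0.001, -1.0]] [-0.26273721 -0.03656875 -2.32915403] [0.03356208 0.00240585 0.03908795] 27.35503067887954
pred knob xy [353.76054932 229.57985099 233.73707217]
154
knob top [354.91044671 223.66744416 205.22366859] ((354.9509582519531, 223.70733642578125), (15.620104789733887, 18.484764099121094), 1.0256333351135254) 59
rel tool [83.47032417 -4.87029905 28.51586789]
arm [364.87246207 232.08982241 157.14983533] 64
```

Run:
```python
from h import *
z=np.load('pics/t2.npz');p,d=z['p'],z['d'];W=cloud('top',d);s=env.read_state()
e=np.array(s['eef_pos']);R=np.array(s['eef_rot'])
L=(W-e)@R
m=(L[...,0]>10)&(L[...,0]<100)&(abs(L[...,1])<22)&(L[...,2]>15)&(L[...,2]<90)
l=L[m]
for lo in range(10,100,6):
    k=l[(l[:,0]>=lo)&(l[:,0]<lo+6)]
    for nm,a,b in(('arm',68,84),('hi',20,55)):
        q=k[(k[:,2]>a)&(k[:,2]<b)]
        if len(q)>3:print(lo,nm,len(q),'y mid',((q[:,1].min()+q[:,1].max())/2).round(1),'mean',q[:,1].mean().round(1),'w',np.ptp(q[:,1]).round(1),'z',q[:,2].mean().round(1))
a=l[(l[:,2]>72)&(l[:,2]<82)&(l[:,0]>20)&(l[:,0]<66)];R2=cv2.minAreaRect(a[:,:2].astype(np.float32));print(R2)
```

```text
10 hi 43 y mid -0.5 mean -2.2 w 39.3 z 46.0
16 arm 29 y mid -1.0 mean -0.8 w 25.1 z 75.4
16 hi 19 y mid 1.2 mean 2.2 w 26.1 z 50.0
22 arm 19 y mid -0.4 mean -0.9 w 15.6 z 76.8
28 arm 18 y mid -0.7 mean -1.0 w 16.4 z 76.7
34 arm 20 y mid -1.7 mean -1.8 w 15.0 z 76.7
40 arm 16 y mid -1.9 mean -2.0 w 15.3 z 76.9
46 arm 21 y mid -2.0 mean -2.6 w 15.8 z 77.1
52 arm 16 y mid -3.3 mean -3.1 w 14.3 z 76.1
58 arm 20 y mid -3.4 mean -3.4 w 14.9 z 76.4
64 arm 12 y mid -6.0 mean -7.2 w 10.3 z 77.4
70 arm 6 y mid -8.9 mean -9.1 w 5.7 z 76.7
76 hi 21 y mid -5.2 mean -5.0 w 17.4 z 28.6
82 arm 4 y mid -13.3 mean -13.5 w 1.2 z 74.9
82 hi 32 y mid -5.2 mean -7.0 w 18.1 z 32.5
88 arm 9 y mid -6.8 mean -8.0 w 12.5 z 78.1
88 hi 25 y mid -5.7 mean -6.8 w 12.4 z 36.7
((43.28240966796875, -1.578277587890625), (16.129106521606445, 45.80717468261719), 85.86663055419922)
```

Emit:
arm_command(
  series=[
    [[-1,0.5,-1.5,0,0],[-1,1.2,-3.3,0,-1],[-1,1.3,-3.5,0,-2],[-1,1.3,-3.5,0,-2],[-1,1.3,-3.5,0,-2],[-1,1.3,-3.5,0,-2],[-1,1.3,-3.5,0,-2],[-1,1.3,-3.5,0,-2],[-1,1.3,-3.5,0,0],[-1,1.3,-3.5,0,0],[-1,1.0,-3.0,0,0]],
  ],
)

```text
time: 6.08
eef_pos: [539.4, -71.6, 234.5]
eef_rot: [[-0.825, -0.565, -0.0], [-0.565, 0.825, -0.0], [0.0, -0.0, -1.0]]
wrist_force: [-1.0, -0.2, -3.2]
finger_gap: 27.7
```

```bash
cat > crk.py <<'E'
from h import *
# crank held: measure knob top & arm line -> hub xy, angle in camera-world
def crank(und=None,n=6):
    p,d=avg('top',n);W=cloud('top',d);s=env.read_state();np.savez('pics/last.npz',p=p,d=d)
    e=np.array(s['eef_pos']);R=np.array(s['eef_rot']);L=(W-e)@R
    m=(L[...,0]>15)&(L[...,0]<100)&(abs(L[...,1])<25)
    l=L[m]
    a=l[(abs(l[:,2]-76.6)<4)&(l[:,0]>24)&(l[:,0]<64)]
    R2=cv2.minAreaRect(a[:,:2].astype(np.float32));f=np.polyfit(a[:,0],a[:,1],1)
    k=l[(l[:,2]<33)&(l[:,2]>22)&(l[:,0]>68)];RK=cv2.minAreaRect(k[:,:2].astype(np.float32))
    kn=np.array(RK[0]);h0=np.polyval(f,0)
    print('e',e.round(1),'tx',np.degrees(np.arctan2(R[1,0],R[0,0])).round(2),'F',np.round(s['wrist_force'],1),'T',np.round(s['wrist_torque'],2))
    print('arm fit',f,R2,'knob',RK,'kz',k[:,2].mean())
    sl=(kn[1]-np.polyval(f,12))/(kn[0]-12) 
    for th in (np.arctan(f[0]),np.arctan2(kn[1]-f[1],kn[0])):
        hub=kn-80*np.array([np.cos(th),np.sin(th)])
        hw=e+R@np.r_[hub,0];kw=e+R@np.r_[kn,0]
        print('ang tool',np.degrees(th).round(2),'hub tool',hub.round(2),'hub W',hw[:2].round(1),'crank ang W',np.degrees(np.arctan2(kw[1]-hw[1],kw[0]-hw[0])).round(2))
    return W
E
python3 -c "
from crk import *
W=crank()"
```

```text
Traceback (most recent call last):
  File "crk.py", line 9, in crank
    R2=cv2.minAreaRect(a[:,:2].astype(np.float32));f=np.polyfit(a[:,0],a[:,1],1)
                                                     ~~~~~~~~~~^^^^^^^^^^^^^^^^^
TypeError: expected non-empty vector for x
```

Emit:
arm_command(
  series=[
    [[-1,0,0,0,5],[-1,0,0,0,9],[-1,0,0,0,9],[-1,0,0,0,10],[-1,0,0,0,10],[-1,0,0,0,10],[-1,0,0,0,10],[-1,0,0,0,10],[-1,0,0,0,9],[-1,0,0,0,6],[-1,0,0,0,2],[-1,0,0,0,0]],
  ],
)

```text
time: 7.88
eef_pos: [539.1, -68.6, 234.6]
eef_rot: [[0.566, -0.824, -0.0], [-0.824, -0.566, 0.0], [-0.0, 0.0, -1.0]]
wrist_force: [0.5, 0.7, -2.6]
finger_gap: 27.3
```

```bash
python3 -c "
from crk import *
W=crank()"
```

```text
Traceback (most recent call last):
  File "crk.py", line 9, in crank
    R2=cv2.minAreaRect(a[:,:2].astype(np.float32));f=np.polyfit(a[:,0],a[:,1],1)
                                                     ~~~~~~~~~~^^^^^^^^^^^^^^^^^
TypeError: expected non-empty vector for x
```

Run:
```python
from h import *
p=np.load('pics/last.npz')['p'];q,d=grab('scene','s3')
a=cv2.resize(p[150:270,240:360],(400,400),interpolation=cv2.INTER_CUBIC);b=cv2.resize(q[120:260,190:330],(400,400),interpolation=cv2.INTER_CUBIC)
cv2.imwrite('pics/g3.png',np.hstack([a,b])[:,:,::-1])
```

```text
(no output)
```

View pics/g3.png

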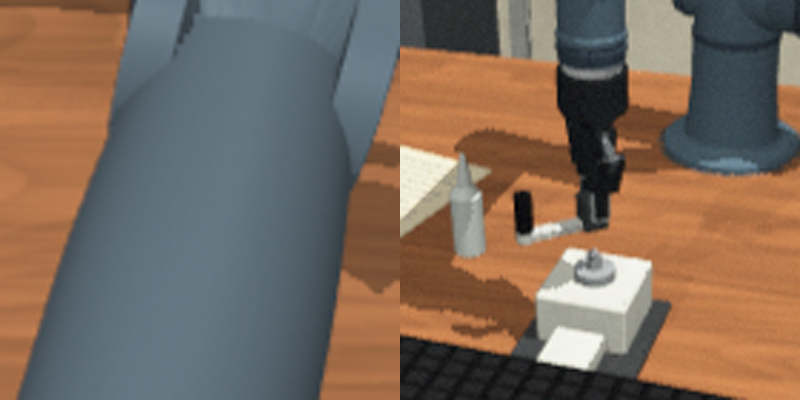

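Picture 6: the arm hides the spindle area from the top camera, but the scene view shows the held crank clearly (knob (523,213), hub (593,210) in the crop) above the spindle (595,262). So I'll measure the crank and the spindle both in the scene camera.

```bash
cat > crs.py <<'E'
from h import *
from scipy.optimize import least_squares
def box(u,v,hu,hv):
    qx=abs(u)-hu;qy=abs(v)-hv
    return np.hypot(np.maximum(qx,0),np.maximum(qy,0))+np.minimum(np.maximum(qx,qy),0)
def crank(n=10,z0=86.4,name='scene',sp=(535.6,-71.2)):
    p,d=avg(name,n);W=cloud(name,d);s=env.read_state();np.savez('pics/last.npz',p=p,d=d)
    e=np.array(s['eef_pos']);R=np.array(s['eef_rot']);L=(W-e)@R
    l=L[(L[...,0]>-25)&(L[...,0]<105)&(abs(L[...,1])<28)&(L[...,2]>28)&(L[...,2]<z0+4)]
    k=l[(l[:,0]>62)&(l[:,2]<z0-15)];b=l[(l[:,2]>z0-9.0)&(l[:,0]<66)]
    def f(q):
        c,sn=np.cos(q[2]),np.sin(q[2])
        t=lambda w:((w[:,0]-q[0])*c+(w[:,1]-q[1])*sn,-(w[:,0]-q[0])*sn+(w[:,1]-q[1])*c)
        u,v=t(k);r1=np.hypot(u-80,v)-10
        u,v=t(b);r2=np.minimum(box(u,v,14,14),box(u-40,v,40,8))
        return np.r_[r1,r2]
    q=least_squares(f,[3,1,-.07],loss='soft_l1');x=q.x
    h=e+R@np.r_[x[:2],z0]
    print('t',s['time'],'e',e.round(1),'tx',np.degrees(np.arctan2(R[1,0],R[0,0])).round(1),'F',np.round(s['wrist_force'],1))
    print(len(k),len(b),'rms',np.sqrt(np.mean(q.fun**2)).round(2),'tool',x[:2].round(1),np.degrees(x[2]).round(1),'hub W',h.round(1),'ang',(np.degrees(np.arctan2(R[1,0],R[0,0]))-np.degrees(x[2])).round(1),'knobtop z',np.percentile((k@R.T+e)[:,2],[2,98]).round(1))
    m=(np.hypot(W[...,0]-sp[0],W[...,1]-sp[1])<14)&(W[...,2]>93)&(W[...,2]<107)
    w=W[m];hf=lambda z:np.where(z<105,7,7-2.5*(z-105)/5)
    g=lambda q:box((w[:,0]-q[0])*np.cos(q[2])+(w[:,1]-q[1])*np.sin(q[2]),-(w[:,0]-q[0])*np.sin(q[2])+(w[:,1]-q[1])*np.cos(q[2]),7,7)
    if len(w)>10:
        r=least_squares(g,[*sp,np.radians(41)],loss='soft_l1');print('spindle',len(w),r.x[:2].round(1),np.degrees(r.x[2]).round(1))
    return W
E
python3 -c "
from crs import *
crank()"
```

```text
t 8.725 e [539.4 -69.2 234.6] tx -55.5 F [-0.1  0.1 -1.8]
92 86 rms 2.26 tool [ 2.3 -1.3] -3.8 hub W [541.7 -70.3 148.2] ang -51.7 knobtop z [164.2 205.3]
spindle 22 [535.9 -71. ] 37.9
```

Emit:
arm_command(
  series=[
    [[-1,-0.3,0,-0.5,0],[-1,-0.2,0.05,-1,0],[-1,0,0,-1,0],[-1,0,0,-0.5,0],[-1,0,0,0,0],[-1,0,0,0,0]],
  ],
)

```text
time: 9.48
eef_pos: [534.6, -68.7, 204.8]
eef_rot: [[0.567, -0.824, 0.0], [-0.824, -0.567, -0.0], [0.0, -0.0, -1.0]]
wrist_force: [0.0, 0.3, -2.1]
finger_gap: 27.2
```

```bash
python3 -c "
from crs import *
crank()
z=np.load('pics/last.npz');crop=z['p'][160:230,215:305]
cv2.imwrite('pics/g4.png',cv2.resize(crop[:,:,::-1],None,fx=8,fy=8,interpolation=cv2.INTER_CUBIC))
"
```

```text
t 9.975 e [534.4 -68.6 204.7] tx -55.5 F [ 0.5  0.1 -3. ]
88 77 rms 2.02 tool [ 2.6 -1.9] -3.5 hub W [537.4 -69.7 118.3] ang -52.0 knobtop z [134.  175.6]
spindle 22 [536.2 -70.9] 32.6
```

View pics/g4.png

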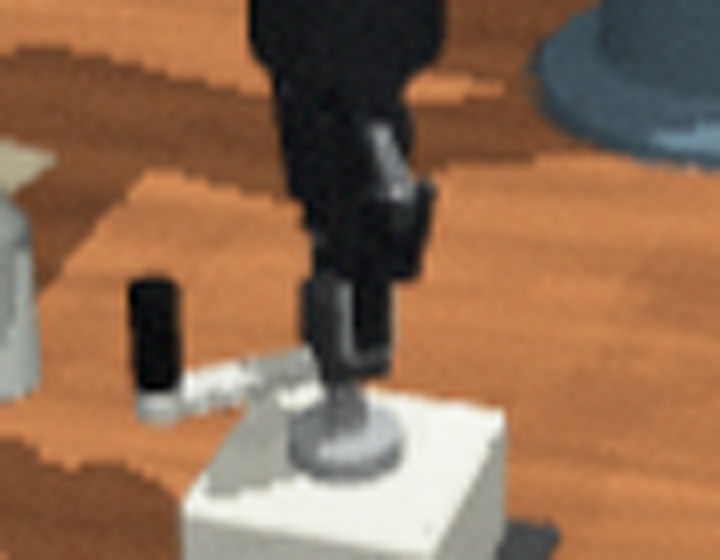

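Picture 7: the hub underside sits right over the spindle (spindle at (348,400), hub centre about (347,370) in the crop). The cameras agree to about 1 mm, which is within the taper's lead-in. I'll lower in small steps and watch the force.

Emit:
arm_command(
  series=[
    [[-1,-0.07,0,-0.4,0],[-1,0,0,-0.4,0],[-1,0,0,-0.3,0],[-1,0,0,-0.2,0],[-1,0,0,0,0]],
  ],
)

```text
time: 10.6
eef_pos: [533.6, -68.7, 191.4]
eef_rot: [[0.567, -0.824, -0.0], [-0.824, -0.567, -0.0], [-0.0, 0.0, -1.0]]
wrist_force: [-0.7, -0.6, -1.8]
finger_gap: 27.4
```

Emit:
arm_command(
  series=[
    [[-1,0,0,-0.2,0],[-1,0,0,-0.1,0],[-1,0,0,0,0]],
  ],
)

```text
time: 10.98
eef_pos: [533.6, -68.7, 188.5]
eef_rot: [[0.566, -0.824, -0.0], [-0.824, -0.566, -0.0], [0.0, 0.0, -1.0]]
wrist_force: [-0.6, -1.6, -3.2]
finger_gap: 27.3
```

Emit:
arm_command(
  series=[
    [[-1,0,0,-0.2,0],[-1,0,0,-0.2,0],[-1,0,0,0,0]],
  ],
)

```text
time: 11.35
eef_pos: [533.6, -68.7, 184.4]
eef_rot: [[0.566, -0.824, -0.0], [-0.824, -0.566, -0.0], [-0.0, 0.0, -1.0]]
wrist_force: [-0.4, -0.7, -3.9]
finger_gap: 27.6
```

Emit:
arm_command(
  series=[
    [[-1,0,0,-0.3,0],[-1,0,0,-0.3,0],[-1,0,0,-0.1,0],[-1,0,0,0,0]],
  ],
)

```text
time: 11.85
eef_pos: [533.6, -68.7, 177.4]
eef_rot: [[0.566, -0.824, -0.0], [-0.824, -0.566, -0.0], [-0.0, 0.0, -1.0]]
wrist_force: [-0.5, -1.3, -3.8]
finger_gap: 27.7
```

Emit:
arm_command(
  series=[
    [[-1,0,0,-0.15,0],[-1,0,0,0,0],[-1,0,0,-0.1,0],[-1,0,0,0,0]],
  ],
)

```text
time: 12.35
eef_pos: [533.6, -68.7, 175.1]
eef_rot: [[0.566, -0.824, -0.0], [-0.824, -0.566, -0.0], [0.0, 0.0, -1.0]]
wrist_force: [-1.5, -1.1, -1.6]
finger_gap: 27.6
```

Emit:
arm_command(
  series=[
    [[-1,0,0,-0.08,0],[-1,0,0,-0.05,0],[-1,0,0,0,0]],
  ],
)

```text
time: 12.72
eef_pos: [533.6, -68.8, 174.6]
eef_rot: [[0.566, -0.824, 0.0], [-0.824, -0.566, -0.001], [0.001, 0.0, -1.0]]
wrist_force: [-4.0, -1.2, 5.8]
finger_gap: 27.8
```

Upward force at TCP z 174.6 puts the underside at about 88, so the crank is seated. I'll release, lift and check.

Emit:
arm_command(
  series=[
    [[-0.6,0,0,0.05,0],[-0.3,0,0,0,0],[0,0,0,0,0],[0.2,0,0,0,0],[0.4,0,0,1,0],[0.4,0,0,2,0],[0.4,0,0,2,0],[0.4,0,0,1.5,0],[0.4,0,0,0,0]],
  ],
)

```text
time: 13.85
eef_pos: [534.7, -68.9, 240.9]
eef_rot: [[0.567, -0.824, 0.003], [-0.824, -0.567, -0.001], [0.002, -0.002, -1.0]]
wrist_force: [-0.2, -0.2, -0.3]
finger_gap: 59.9
```

```bash
cat > seat.py <<'E'
from crs import *
def seat(n=10,th0=-51.5,c=(535.6,-71.0)):
    p,d=avg('scene',n);W=cloud('scene',d);np.savez('pics/last.npz',p=p,d=d)
    w=W.reshape(-1,3);w=w[np.isfinite(w).all(1)]
    r=np.hypot(w[:,0]-c[0],w[:,1]-c[1]);w=w[(r<105)&(w[:,2]>92)&(w[:,2]<150)]
    a=np.radians(th0);kc=np.array(c)+80*np.array([np.cos(a),np.sin(a)])
    rk=np.hypot(*(w[:,:2]-kc).T);k=w[(rk<22)&(w[:,2]>103)];b=w[(rk>=22)]
    b2=b[np.hypot(b[:,0]-c[0],b[:,1]-c[1])<30]; arm=b[(b[:,2]<102)&(np.hypot(b[:,0]-c[0],b[:,1]-c[1])>24)]
    def f(q):
        t=lambda w:((w[:,0]-q[0])*np.cos(q[2])+(w[:,1]-q[1])*np.sin(q[2]),-(w[:,0]-q[0])*np.sin(q[2])+(w[:,1]-q[1])*np.cos(q[2]))
        u,v=t(k[k[:,2]<143]);r1=np.hypot(u-80,v)-10
        u,v=t(b2[b2[:,2]<121]);return np.r_[r1,box(u,v,14,14)]
    x=least_squares(f,[*c,a],loss='soft_l1').x
    print('hub',x[:2].round(1),'ang',np.degrees(x[2]).round(1),'knob',(x[:2]+80*np.array([np.cos(x[2]),np.sin(x[2])])).round(1))
    print('hub top z',np.percentile(b2[:,2],[90,97]).round(1),'knob top',np.percentile(k[:,2],[90,97]).round(1),'arm z',np.percentile(arm[:,2],[50,90]).round(1) if len(arm) else None)
    deck(W)
def deck(W):
    # riser frame: yaw -3.2deg, origin (535.4,-71)
    a=np.radians(-3.2);u=(W[...,0]-535.4)*np.cos(a)+(W[...,1]+71)*np.sin(a);v=-(W[...,0]-535.4)*np.sin(a)+(W[...,1]+71)*np.cos(a);z=W[...,2]
    for nm,m in(('kb',(u>190)&(u<305)&(abs(v)<200)&(z>78)&(z<115)),('gear',(abs(u)<50)&(abs(v)<50)&(np.hypot(u,v)>30)&(z>66)&(z<80)),('rim',(u>312)&(u<330)&(abs(v)<220)&(z>50)&(z<92))):
        print(nm,m.sum(),np.median(z[m]).round(2),end=' | ')
    print()
E
python3 - <<'E'
from seat import *
seat()
print('start:');deck(cloud('scene',np.load('pics/avg_scene.npz')['d']));deck(cloud('top',np.load('pics/avg_top.npz')['d']))
z=np.load('pics/last.npz');cv2.imwrite('pics/g5.png',cv2.resize(z['p'][160:240,210:310][:,:,::-1],None,fx=7,fy=7,interpolation=cv2.INTER_CUBIC))
E
```

```text
hub [536.6 -70.6] ang -52.8 knob [ 584.9 -134.3]
hub top z [125.1 125.5] knob top [144.6 145.1] arm z [96.6 97.4]
kb 3830 83.76 | gear 271 73.91 | rim 990 61.73 | 
start:
kb 3859 83.81 | gear 321 73.95 | rim 991 61.79 | 
kb 5991 84.72 | gear 1016 75.57 | rim 416 63.66 |
```

View pics/g5.png

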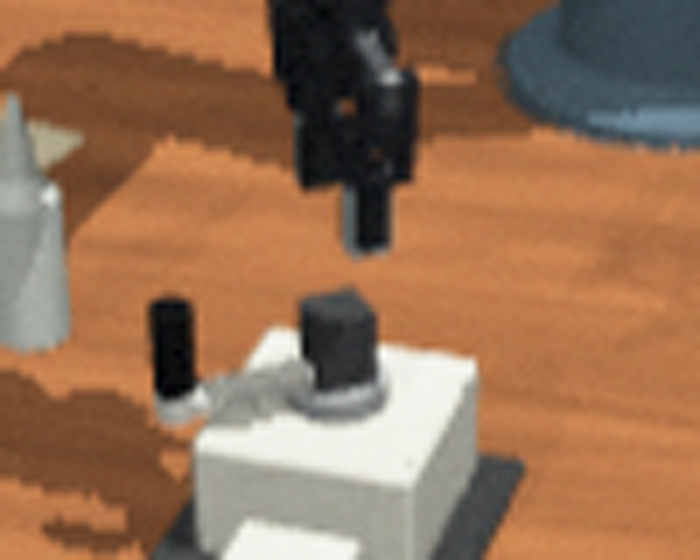

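Picture 8: the crank is seated, with the hub (338,340) resting on the collar (340,395) and the knob at (173,345). Its heights match the seated values after the 1.1 mm camera bias. The deck is at about 62.8 mm, so about 2 turns remain. Next I grasp the knob.

Emit:
arm_command(
  series=[
    [[0.4,1.0,-1.3,0,0],[0.4,1.5,-2.0,0,0],[0.4,1.5,-2.0,0,0],[0.4,1.0,-1.2,0,0],[0.4,0,0,-2,0],[0.4,0,0,-2,0],[0.4,0,0,-1.5,0],[0.4,0,0,-0.6,0],[0.4,0,0,0,0]],
  ],
)

```text
time: 15.48
eef_pos: [583.6, -133.8, 178.1]
eef_rot: [[0.566, -0.824, -0.001], [-0.824, -0.566, 0.0], [-0.0, 0.0, -1.0]]
wrist_force: [-0.0, 0.2, -0.9]
finger_gap: 59.6
```

Close gently on the knob.

Emit:
arm_command(
  series=[
    [[0,0,0,0,0],[-0.3,0,0,0,0],[-0.45,0,0,0,0],[-0.6,0,0,0,0],[-1,0,0,0,0],[-1,0,0,0,0],[-1,0,0,0,0]],
  ],
)

```text
time: 16.35
eef_pos: [583.9, -133.8, 178.5]
eef_rot: [[0.566, -0.824, 0.001], [-0.824, -0.566, -0.0], [0.001, -0.0, -1.0]]
wrist_force: [2.0, -1.1, 1.4]
finger_gap: 18.4
```

Run:
```python
import numpy as np
t=np.radians(-52.2-10*np.arange(37));P=np.c_[np.cos(t),np.sin(t)]*8
D=np.diff(P.round(2),axis=0).round(2)
for c in range(3):print([[-1,float(a),float(b),0,0] for a,b in D[12*c:12*c+12]], 'end',(P[12*c+12]*10+[535.3,-71.2]).round(1))
```

```text
[[-1, -1.17, -0.76, 0, 0], [-1, -1.28, -0.54, 0, 0], [-1, -1.36, -0.31, 0, 0], [-1, -1.4, -0.06, 0, 0], [-1, -1.38, 0.17, 0, 0], [-1, -1.33, 0.41, 0, 0], [-1, -1.24, 0.64, 0, 0], [-1, -1.11, 0.84, 0, 0], [-1, -0.95, 1.03, 0, 0], [-1, -0.76, 1.17, 0, 0], [-1, -0.54, 1.28, 0, 0], [-1, -0.31, 1.36, 0, 0]] end [456.  -82.1]
[[-1, -0.06, 1.4, 0, 0], [-1, 0.17, 1.38, 0, 0], [-1, 0.41, 1.33, 0, 0], [-1, 0.64, 1.24, 0, 0], [-1, 0.84, 1.11, 0, 0], [-1, 1.03, 0.95, 0, 0], [-1, 1.17, 0.76, 0, 0], [-1, 1.28, 0.54, 0, 0], [-1, 1.36, 0.31, 0, 0], [-1, 1.4, 0.06, 0, 0], [-1, 1.38, -0.17, 0, 0], [-1, 1.33, -0.41, 0, 0]] end [565.5   2.9]
[[-1, 1.24, -0.64, 0, 0], [-1, 1.11, -0.84, 0, 0], [-1, 0.95, -1.03, 0, 0], [-1, 0.76, -1.17, 0, 0], [-1, 0.54, -1.28, 0, 0], [-1, 0.31, -1.36, 0, 0], [-1, 0.06, -1.4, 0, 0], [-1, -0.17, -1.38, 0, 0], [-1, -0.41, -1.33, 0, 0], [-1, -0.64, -1.24, 0, 0], [-1, -0.84, -1.11, 0, 0], [-1, -1.03, -0.95, 0, 0]] end [ 584.3 -134.4]
```

First a short test of 4 rows.

Emit:
arm_command(
  series=[
    [[-1,-1.17,-0.76,0,0],[-1,-1.28,-0.54,0,0],[-1,-1.36,-0.31,0,0],[-1,-1.4,-0.06,0,0]],
  ],
)

```text
time: 16.85
eef_pos: [531.9, -151.2, 179.0]
eef_rot: [[0.566, -0.824, 0.003], [-0.824, -0.566, -0.001], [0.002, -0.002, -1.0]]
wrist_force: [5.0, -2.6, -0.2]
finger_gap: 18.4
```

Emit:
arm_command(
  series=[
    [[-1,-1.38,0.17,0,0],[-1,-1.33,0.41,0,0],[-1,-1.24,0.64,0,0],[-1,-1.11,0.84,0,0],[-1,-0.95,1.03,0,0],[-1,-0.76,1.17,0,0],[-1,-0.54,1.28,0,0],[-1,-0.31,1.36,0,0]],
  ],
)

```text
time: 17.85
eef_pos: [454.9, -81.8, 178.7]
eef_rot: [[0.566, -0.825, 0.001], [-0.825, -0.566, -0.003], [0.002, 0.001, -1.0]]
wrist_force: [6.2, -3.7, -0.1]
finger_gap: 18.3
```

Emit:
arm_command(
  series=[
    [[-1,0.0,1.4,0,0],[-1,0.2,1.38,0,0],[-1,0.41,1.33,0,0],[-1,0.64,1.24,0,0],[-1,0.84,1.11,0,0],[-1,1.03,0.95,0,0],[-1,1.17,0.76,0,0],[-1,1.28,0.54,0,0],[-1,1.36,0.31,0,0],[-1,1.4,0.06,0,0],[-1,1.38,-0.17,0,0],[-1,1.33,-0.41,0,0]],
  ],
)

```text
time: 19.35
eef_pos: [561.1, 5.0, 177.4]
eef_rot: [[0.567, -0.824, -0.01], [-0.824, -0.567, 0.003], [-0.008, 0.006, -1.0]]
wrist_force: [-7.7, 3.4, 8.1]
finger_gap: 18.3
```

Emit:
arm_command(
  series=[
    [[-1,1.24,-0.66,0.05,0],[-1,1.11,-0.88,0.05,0],[-1,0.95,-1.05,0,0],[-1,0.76,-1.17,0,0],[-1,0.54,-1.28,0,0],[-1,0.31,-1.36,0,0],[-1,0.06,-1.4,0,0],[-1,-0.17,-1.38,0,0],[-1,-0.41,-1.33,0,0],[-1,-0.64,-1.24,0,0],[-1,-0.84,-1.11,0,0],[-1,-1.03,-0.95,0,0]],
  ],
)

```text
time: 20.85
eef_pos: [584.5, -133.8, 179.3]
eef_rot: [[0.567, -0.824, 0.001], [-0.824, -0.567, 0.002], [-0.001, -0.002, -1.0]]
wrist_force: [4.7, 1.7, 0.1]
finger_gap: 18.7
```

Run:
```python
from seat import *
p,d=avg('scene',3);deck(cloud('scene',d));s=env.read_state();print(s['time'],s['eef_pos'],s['wrist_force'])
```

```text
kb 4053 92.93 | gear 274 74.01 | rim 1021 71.23 | 
21.0 [ 583.75654971 -134.33887154  179.2028441 ] [ 2.75691116 -0.91669543 -0.46720255]
```

Emit:
arm_command(
  series=[
    [[-1,-1.17,-0.76,0,0],[-1,-1.28,-0.54,0,0],[-1,-1.36,-0.31,0,0],[-1,-1.4,-0.06,0,0],[-1,-1.38,0.17,0,0],[-1,-1.33,0.41,0,0],[-1,-1.24,0.64,0,0],[-1,-1.11,0.84,0,0],[-1,-0.95,1.03,0,0],[-1,-0.73,1.17,0,0],[-1,-0.5,1.28,0,0],[-1,-0.27,1.36,0,0]],
  ],
)

```text
time: 22.5
eef_pos: [455.4, -81.9, 178.9]
eef_rot: [[0.566, -0.824, -0.004], [-0.824, -0.566, -0.002], [-0.001, 0.004, -1.0]]
wrist_force: [-0.7, -5.5, 0.4]
finger_gap: 18.8
```

Emit:
arm_command(
  series=[
    [[-1,-0.06,1.4,0,0],[-1,0.17,1.38,0,0],[-1,0.41,1.33,0,0],[-1,0.64,1.24,0,0],[-1,0.84,1.11,0,0],[-1,1.03,0.95,0,0],[-1,1.17,0.74,0,0],[-1,1.28,0.52,0,0],[-1,1.36,0.29,0,0]],
  ],
)

```text
time: 23.62
eef_pos: [522.3, 8.4, 178.0]
eef_rot: [[0.567, -0.824, -0.008], [-0.824, -0.567, -0.0], [-0.005, 0.007, -1.0]]
wrist_force: [-7.1, -3.7, 3.0]
finger_gap: 19.0
```

```bash
cat > dk.py <<'E'
from seat import *
p,d=avg('scene',3);deck(cloud('scene',d));s=env.read_state();e=np.array(s['eef_pos']);F=np.array(s['wrist_force'])
v=e[:2]-[535.3,-71.2];a=np.arctan2(v[1],v[0]);tg=np.array([np.sin(a),-np.cos(a)])
print(s['time'],e.round(1),F.round(1),'r',np.hypot(*v).round(1),'ang',np.degrees(a).round(1),'Ftan',(F[:2]@tg).round(1),'Frad',(F[:2]@v/np.hypot(*v)).round(1))
E
python3 dk.py
```

```text
kb 4053 98.7 | gear 256 73.89 | rim 1018 77.05 | 
23.775 [523.7   8.3 178.3] [-3.9  0.   0.9] r 80.4 ang 98.3 Ftan -3.9 Frad 0.6
```

Emit:
arm_command(
  series=[
    [[-1,1.4,0.06,0,0],[-1,1.38,-0.17,0,0],[-1,1.33,-0.41,0,0],[-1,1.24,-0.64,0.05,0],[-1,1.11,-0.86,0.05,0],[-1,0.95,-1.03,0,0],[-1,0.76,-1.17,0,0],[-1,0.54,-1.28,0,0],[-1,0.31,-1.36,0,0]],
  ],
)

```text
time: 24.9
eef_pos: [614.3, -59.9, 179.0]
eef_rot: [[0.567, -0.823, -0.004], [-0.823, -0.567, 0.004], [-0.006, 0.001, -1.0]]
wrist_force: [-3.9, 4.3, -2.7]
finger_gap: 19.1
```

```bash
python3 dk.py
python3 - <<'E'
import numpy as np
t=np.radians(8.3-3*np.arange(33));P=np.c_[np.cos(t),np.sin(t)]*8
D=np.diff(P.round(2),axis=0).round(2)
for i,(a,b) in enumerate(D):print((8.3-3*i-3).__round__(1),[-1,float(a),float(b),0,0])
E
```

```text
kb 4047 101.22 | gear 260 73.84 | rim 1011 79.63 | 
25.05 [614.4 -60.9 179.1] [-4.9  0.6 -3. ] r 79.8 ang 7.4 Ftan -1.2 Frad -4.8
5.3 [-1, 0.05, -0.41, 0, 0]
2.3 [-1, 0.02, -0.42, 0, 0]
-0.7 [-1, 0.01, -0.42, 0, 0]
-3.7 [-1, -0.02, -0.42, 0, 0]
-6.7 [-1, -0.03, -0.41, 0, 0]
-9.7 [-1, -0.06, -0.42, 0, 0]
-12.7 [-1, -0.09, -0.41, 0, 0]
-15.7 [-1, -0.1, -0.4, 0, 0]
-18.7 [-1, -0.12, -0.4, 0, 0]
-21.7 [-1, -0.15, -0.4, 0, 0]
-24.7 [-1, -0.16, -0.38, 0, 0]
-27.7 [-1, -0.19, -0.38, 0, 0]
-30.7 [-1, -0.2, -0.36, 0, 0]
-33.7 [-1, -0.22, -0.36, 0, 0]
-36.7 [-1, -0.25, -0.34, 0, 0]
-39.7 [-1, -0.25, -0.33, 0, 0]
-42.7 [-1, -0.28, -0.32, 0, 0]
-45.7 [-1, -0.29, -0.3, 0, 0]
-48.7 [-1, -0.31, -0.28, 0, 0]
-51.7 [-1, -0.32, -0.27, 0, 0]
-54.7 [-1, -0.34, -0.25, 0, 0]
-57.7 [-1, -0.35, -0.23, 0, 0]
-60.7 [-1, -0.35, -0.22, 0, 0]
-63.7 [-1, -0.38, -0.19, 0, 0]
-66.7 [-1, -0.38, -0.18, 0, 0]
-69.7 [-1, -0.38, -0.15, 0, 0]
-72.7 [-1, -0.4, -0.14, 0, 0]
-75.7 [-1, -0.4, -0.11, 0, 0]
-78.7 [-1, -0.41, -0.09, 0, 0]
-81.7 [-1, -0.42, -0.08, 0, 0]
-84.7 [-1, -0.41, -0.05, 0, 0]
-87.7 [-1, -0.42, -0.02, 0, 0]
```

Emit:
arm_command(
  series=[
    [[-1,0.05,-0.41,0,0],[-1,0.02,-0.42,0,0],[-1,0.01,-0.42,0,0],[-1,-0.02,-0.42,0,0],[-1,-0.03,-0.41,0,0],[-1,-0.06,-0.42,0,0],[-1,-0.09,-0.41,0,0]],
  ],
)

```text
time: 25.92
eef_pos: [613.3, -88.1, 179.3]
eef_rot: [[0.568, -0.823, -0.003], [-0.823, -0.568, 0.004], [-0.005, 0.0, -1.0]]
wrist_force: [-4.0, 5.8, -2.4]
finger_gap: 18.8
```

Emit:
arm_command(
  series=[
    [[-1,-0.1,-0.4,0,0],[-1,-0.12,-0.4,0,0],[-1,-0.15,-0.4,0,0]],
  ],
)

```text
time: 26.3
eef_pos: [609.8, -99.9, 179.4]
eef_rot: [[0.568, -0.823, -0.002], [-0.823, -0.568, 0.005], [-0.005, -0.001, -1.0]]
wrist_force: [-4.0, 6.5, -2.4]
finger_gap: 19.0
```

```bash
python3 dk.py
```

```text
kb 4055 101.97 | gear 209 73.79 | rim 1010 80.43 | 
26.45 [ 609.7 -100.2  179.3] [-3.7  4.6 -3.4] r 79.9 ang -21.3 Ftan -3.0 Frad -5.1
```

Emit:
arm_command(
  series=[
    [[-1,-0.16,-0.38,0,0],[-1,-0.19,-0.38,0,0],[-1,-0.2,-0.36,0,0]],
  ],
)

```text
time: 26.82
eef_pos: [604.6, -110.9, 179.4]
eef_rot: [[0.568, -0.823, -0.002], [-0.823, -0.568, 0.005], [-0.005, -0.001, -1.0]]
wrist_force: [-3.1, 6.1, -3.7]
finger_gap: 18.7
```

Emit:
arm_command(
  series=[
    [[-1,-0.11,-0.18,0,0],[-1,-0.11,-0.18,0,0],[-1,-0.12,-0.17,0,0]],
  ],
)

```text
time: 27.2
eef_pos: [601.4, -116.1, 179.5]
eef_rot: [[0.568, -0.823, -0.001], [-0.823, -0.568, 0.005], [-0.005, -0.002, -1.0]]
wrist_force: [-2.5, 7.3, -3.3]
finger_gap: 18.9
```

Emit:
arm_command(
  series=[
    [[-1,-0.13,-0.17,0,0],[-1,-0.13,-0.16,0,0],[-1,-0.13,-0.16,0,0]],
  ],
)

```text
time: 27.58
eef_pos: [597.8, -121.0, 179.6]
eef_rot: [[0.568, -0.823, -0.001], [-0.823, -0.568, 0.005], [-0.005, -0.002, -1.0]]
wrist_force: [-1.1, 6.1, -3.8]
finger_gap: 18.3
```

Emit:
arm_command(
  series=[
    [[-1,-0.13,-0.16,0,0],[-1,-0.14,-0.16,0,0],[-1,-0.14,-0.15,0,0]],
  ],
)

```text
time: 27.95
eef_pos: [594.6, -124.7, 179.8]
eef_rot: [[0.569, -0.822, 0.002], [-0.822, -0.569, 0.008], [-0.006, -0.006, -1.0]]
wrist_force: [1.4, 11.5, -4.1]
finger_gap: 18.8
```

Emit:
arm_command(
  series=[
    [[-1,-0.15,-0.15,0,0],[-1,-0.15,-0.14,0,0]],
  ],
)

```text
time: 28.2
eef_pos: [592.6, -126.8, 180.1]
eef_rot: [[0.569, -0.822, 0.004], [-0.822, -0.569, 0.01], [-0.006, -0.009, -1.0]]
wrist_force: [5.1, 14.2, -4.1]
finger_gap: 18.6
```

Emit:
arm_command(
  series=[
    [[-1,-0.16,-0.14,0,0],[-1,-0.16,-0.14,0,0]],
  ],
)

```text
time: 28.45
eef_pos: [590.4, -128.8, 180.4]
eef_rot: [[0.57, -0.821, 0.006], [-0.821, -0.57, 0.011], [-0.006, -0.012, -1.0]]
wrist_force: [6.6, 14.7, -3.9]
finger_gap: 18.8
```

```bash
python3 dk.py
```

```text
kb 4056 102.53 | gear 265 73.71 | rim 1020 80.94 | 
28.6 [ 590.3 -129.1  180.4] [ 5.9 15.  -3.9] r 79.8 ang -46.5 Ftan -14.6 Frad -6.8
```

Emit:
arm_command(
  series=[
    [[-1,-0.1,-0.09,0,0],[-1,0,0,0,0]],
  ],
)

```text
time: 28.85
eef_pos: [589.7, -129.6, 180.5]
eef_rot: [[0.57, -0.821, 0.007], [-0.821, -0.57, 0.012], [-0.006, -0.012, -1.0]]
wrist_force: [7.3, 16.1, -4.8]
finger_gap: 18.6
```

```bash
python3 dk.py
python3 - <<'E'
from h import *
p=grab('scene','s9')[0]
cv2.imwrite('pics/g9.png',cv2.resize(p[140:250,200:320][:,:,::-1],None,fx=5,fy=5,interpolation=cv2.INTER_CUBIC))
E
```

```text
kb 4056 102.51 | gear 259 73.86 | rim 1012 80.87 | 
29.0 [ 589.7 -129.6  180.5] [ 7.7 15.5 -4. ] r 79.8 ang -47.0 Ftan -16.2 Frad -6.1
```

View pics/g9.png

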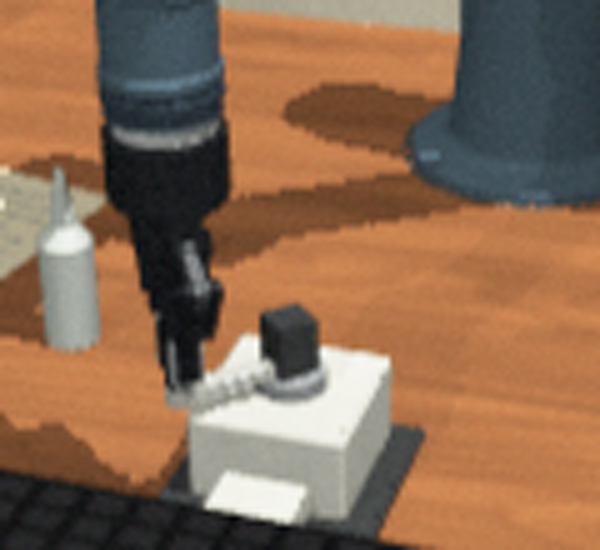

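Picture 9: the hub is still on the collar (290,350) and the gripper is on the knob (180,370). The deck no longer rises (80.94 then 80.87) while tangential force climbed from 4 to 16 N, so it is at the stop. I'll relieve the load, then release and retreat.

Emit:
arm_command(
  series=[
    [[-1,0.15,0.15,0,0],[-1,0.15,0.15,0,0],[-1,0.05,0.05,0,0],[-1,0,0,0,0]],
  ],
)

```text
time: 29.55
eef_pos: [591.5, -127.8, 180.1]
eef_rot: [[0.569, -0.822, 0.003], [-0.822, -0.569, 0.007], [-0.004, -0.006, -1.0]]
wrist_force: [1.7, 10.1, -4.1]
finger_gap: 18.4
```

Emit:
arm_command(
  series=[
    [[-1,0.15,0.15,0,0],[-1,0.1,0.1,0,0],[-1,0,0,0,0]],
  ],
)

```text
time: 29.92
eef_pos: [593.0, -126.4, 179.9]
eef_rot: [[0.568, -0.823, 0.0], [-0.823, -0.568, 0.005], [-0.004, -0.003, -1.0]]
wrist_force: [-0.5, 6.2, -3.1]
finger_gap: 18.3
```

Tangential force is now about 4 N. Open and lift straight up.

Emit:
arm_command(
  series=[
    [[-0.4,0,0,0,0],[-0.2,0,0,0,0],[0,0,0,0,0],[0.3,0,0,0,0],[0.3,0,0,1,0],[0.3,0,0,2.5,0],[0.3,0,0,3,0],[0.3,-1.5,0,3,0],[0.3,-3,0,2,0],[0.3,-3,0,0,0],[0.3,0,0,0,0]],
  ],
)

```text
time: 31.3
eef_pos: [516.5, -128.9, 296.6]
eef_rot: [[0.566, -0.825, 0.0], [-0.825, -0.566, -0.0], [0.001, -0.0, -1.0]]
wrist_force: [0.4, 0.5, -0.3]
finger_gap: 55.6
```

Run:
```python
from seat import *
seat(8,-42);s=env.read_state();print(s['time'],s['eef_pos'],s['wrist_force'])
z=np.load('pics/last.npz');print(optics and '')
cv2.imwrite('pics/g10.png',z['p'][:,:,::-1])
W=cloud('scene',z['d'])
```

```text
hub [536.1 -71.6] ang -41.1 knob [ 596.4 -124.2]
hub top z [125.4 126. ] knob top [145.1 145.7] arm z [96.9 97.8]
kb 4045 102.84 | gear 254 73.99 | rim 1005 81.02 | 
31.7 [ 518.41915979 -128.96923401  295.05735582] [-0.26013372  0.13348788  0.07413797]
```

View pics/g10.png

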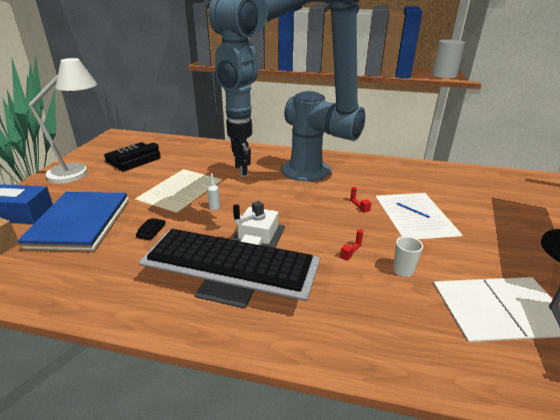

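Picture 10: the crank is seated with its knob at (237,212), the deck is raised, and the bottle, mouse, pot and both red cranks are in place. I'll cross-check the deck from the top camera before handing in.

Run:
```python
from seat import *
p,d=avg('top',6);W=cloud('top',d);W0=cloud('top',np.load('pics/avg_top.npz')['d'])
a=np.radians(-3.2)
for w in(W0,W):
    u=(w[...,0]-535.4)*np.cos(a)+(w[...,1]+71)*np.sin(a);v=-(w[...,0]-535.4)*np.sin(a)+(w[...,1]+71)*np.cos(a);z=w[...,2]
    for m in((u>163)&(u<174)&(abs(v)<230)&(z>55)&(z<95),(u>190)&(u<300)&(abs(v)<205)&(z>75)&(z<118),(u>30)&(u<52)&(v>20)&(v<50)&(z>60)&(z<90)): print(m.sum(),np.median(z[m]).round(2),end=' | ')
    print()
```

```text
966 64.81 | 5865 84.96 | 90 75.43 | 
434 83.66 | 4278 104.0 | 92 75.41 |
```

```bash
python3 -c "
from bench import hand_in,env
print(hand_in(), env.read_state()['time'])"
```

```text
the job is handed in; nothing more can be done
the job is handed in; nothing more can be done
```

The crank is seated on the spindle and wound clockwise about 1.97 turns, to where the deck stopped rising. I then eased the load, let go, backed the arm away and handed in at about 32 s of the 72 s allowed.

- **Seating:** The hub lowered onto the spindle with about 6 N of contact at the end. After release, its top measured about 126–127 mm above the desk once a 1 mm camera bias is allowed for; seated height is 126 mm.
- **Top stop:** The force along the knob's path rose from about 4 N to about 16 N (limit 25 N) while the deck reading stayed put. After release the deck had not sunk back.
- **Final deck height:** The top camera gives about 83.2 mm, against the stop at about 83 mm.
- **Disagreement:** The scene camera shows the deck at about 82.1–82.2 mm, and the turns wound (10 mm each) put it at about 82.6–82.8 mm. The spread is about 1 mm. I relied on the force rise and the unchanging deck for the stop.
- **Other things on the desk:** In the last picture the bottle, mouse, pot and both red cranks look unmoved. I did not measure them again.

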